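# Hold the tube rack against the sprung stop for screwing

### The job

Be my third hand at the analyser: pick up the blue tube rack, stand it on the black loading deck in front of the sprung stop with its feet over the two screw slots, then slide it end-on and square against the metal plate and press until the red pointer stands in the green band. Finish while still holding it there with that steady push (about 8 N), flat on the deck, so that I can put the screws in. Never bottom out the spring, and leave the other things where they are.

Things in the scene. Friction and masses are not known exactly. Their poses are not given: they have to be found in the camera images.
- rack_center (a point): centre (half-way up) of the loose blue tube rack, a block 110 long (x) x 30 wide (y) x 50 high, 0.17 to 0.35 kg, upright on the bench at the start. Four flat screw feet, 6 high, at its lower corners: 33 to 51 mm from the middle along x, reaching 29 mm from the middle line on either side; the middle of the long sides is free for fingers. Both ends are flat and alike; either may meet the plate.
- deck: fixed black loading deck 300 (x) x 160 (y) x 12 high; origin at the centre of its underside, top 12 mm above it. Two pale screw slots 14 wide run along x at y = +23 and -23 mm: they lie under the rack's feet when the rack is on the centre line y = 0, long side along x. The stop stands on the +x half; the rack is pushed towards +x. 135 to 170 mm of bare deck lie before the plate.
- stop: fixed grey block on the deck's centre line, 55 (x) x 80 (y) x 42 high, axes as the deck's; origin at the foot of its face towards the plate. Before it (-x) stands a metal plate 70 wide, 8 thick, from 2 to 40 mm over the deck, on sprung rods. Its red pointer moves along a scale on the block's top: white, green band at 8 to 18 mm of travel, then yellow.
- plate_face (a point): centre of the plate's flat front face, which the rack's end is pressed against; 35 mm from the stop's origin towards -x with the spring at rest, 21 mm over the deck. It moves with the plate. Axes as the stop's.
- spring (a joint): travel of the plate in m: 0 at rest, grows as the plate is pushed towards the block (+x of the deck), 0.026 at its hard end. Spring of 600 N/m without preload: 0.013 (mid-green) is about 8 N.
- rack_white_center (a point): centre of a white rack of the same shape, to be left alone
- rack_red_center (a point): centre of a red rack of the same shape, to be left alone
- driver: screwdriver about 200 long lying on the bench, to be left alone
- screw_tray: small grey open tray 90 x 70 x 25 high, to be left alone; origin under its centre
- reagent: amber bottle, diameter 56, 100 high, to be left alone; origin under its centre
- jar: clear jar with red cap, diameter 60, 60 high, to be left alone; origin under its centre
- cap: orange cylinder, diameter 30, 30 high, to be left alone; origin under its centre
There are look-alikes about, which are no part of the job. Of the things that look like the part that bears rack_center, take the one that is farthest from the robot's base at the start.

How it is judged:
By the outcome, as a careful person would: the job done as asked, in the order asked, and still so for the second after the job is handed in, while the arm keeps its last pose, push and grip.
It also fails if it takes over 54 s, if anything falls off the work surface, if the arm or the gripper's body presses on something with over 40 N, if the wrist force passes 120 N, or if a joint passes its speed limit or range.

### The arm

A 6-joint arm with a two-finger parallel gripper is mounted at the origin on the work surface. World frame = base frame: x ahead of the robot, y to its left, z up, the work surface at z = 0. Lengths are in m, angles in rad, forces in N, time in s.
With the tool pointing down it reaches from about 0.35 to 0.975 m from the base axis. Payload 4.9 kg.
Tool frame: the origin (TCP) lies on the centre line of the jaws, within the pads' length; the fingertips stand bot.tip_reach ahead of it and the grasp point (between the pads) lies 11 mm behind it (bot.tip_reach is the distance from the TCP to the fingertips, in m); y points along the fingers, z is the direction in which the jaws open and shut, and the axes are right-handed (so a half turn about y gives the same grasp; the last joint's range is limited). The gripper opens to 85 mm and grips with 20 to 120 N. Pads are 22 mm wide; open, the fingers measure 114 mm over their backs; the gripper's body (76 mm by 85 mm) begins 54 mm behind the grasp point. The pads swing forward as they close: fully open they stand 13 mm farther back than shut.
Start: joints at [0.986, 0.053, 1.613, -0, 1.476, -0.119], TCP at [0.281, 0.558, 0.239] pointing down, gripper open.
Joint ranges: [-3.01, 3.01], [-1.01, 2.22], [0.06, 2.58], [-1.02, 4.17], [0.09, 2.62], [-3.14, 3.14]. Speed limits (rad/s): [2.57, 2.57, 3.14, 3.14, 3.14, 3.14].

### API

Orientations are given as a 3x3 rotation matrix whose columns are the frame's x, y, z axes.
In Python, from rig import bot gives the robot as it stands.
- The arm moves only by the tool arm_command, never from a script. Its arguments are lists of equal length, an entry for each row: "delta_pos": the shift along the tool's x, y, z in m, a list of three; "dr": the turn, a rotation vector about the tool's x, y, z in degrees, a list of three; "fingers": the closure, from 0 (fully open) to 1 (shut). A call has 1 to 8 rows; each row is the pose to reach, as a shift and turn from the pose commanded when the call began, along the tool's axes at that moment; what a row does not reach only later rows make up. A row lasts 1/12 s, in which the tool goes at most 41.7 mm and 7.16 degrees, less where a joint would pass 70% of its speed; a pose out of reach is approached as far as the arm can. A call with a gripper value outside its range is refused whole. The fingers move at their own pace and stop on an object; "grip_force" is the grip in N (left out, the last holds). Time passes only in rows, so rows that repeat a pose let the fingers close. It gives the time, the measured TCP pose, the force and the opening at its end, in the units of the state.
- bot.read_state(): the state, without advancing time (a new reading comes with each control period).
- bot.capture(name): name is "scene" or "top" or "wrist"; returns a dict with "image" (420x560x3 uint8, red, green, blue), "depth" (420x560 float32, m along the optical axis (not along the pixel's ray), 0 where there is no reading), "fx", "fy", "cx", "cy" (pixels), "world_to_cam" (4x4, takes a point from world to camera coordinates). Camera axes: x right, y up, looking along -z (the intrinsics and any distortion apply to the point x, -y, -z); pixel columns grow to the right and rows downward; lengths in m; the calibration is good to about 2 mm. A picture is of the moment at which its call begins.
- bot.close_job(): hands the job in, once; it reports no verdict.
The state is a dict: "time_s": time; "joints": joint angles; "joint_vel": joint speeds; "effort": joint torques, N m; "position": TCP position; "ee_rot": TCP orientation; "force": force on the tool from outside, world axes, zero at the start; "moment": the same for the moment, N m; "gripper_width": opening from 0.0 (shut) to 1.0 (fully open).
Only numpy, scipy, OpenCV 4.12 (cv2) and the standard library are available. Lean on these libraries where they do the work, as an engineer would, in place of code of your own. Each camera call takes 0.05 s, during which the arm holds its last target.

## Working session

There is one attempt and no reset: what is moved stays moved. The work goes in short steps, Python scripts to look and compute and a tool call to move; the robot and the scene stay as the last step left them, time stands still between calls to the robot, and variables do not carry over. Pictures are saved under pics/ and viewed, and the job is handed in when it is done.

Besides the shell and the picture viewer there is one more tool, called after "Emit:" as name(argument=value, ...) on one line, values as JSON. arm_command: Moves the arm, as the interface text tells. Its arguments: {"type":"object","properties":{"delta_pos":{"type":"array"},"dr":{"type":"array"},"fingers":{"type":"array"},"grip_force":{"type":"number"}},"required":["delta_pos","dr","fingers"]}

```bash
mkdir -p pics; ls; python3 - <<'E'
from rig import bot
import cv2,numpy as np,pickle
print(bot.read_state(), bot.tip_reach)
for n in ["scene","top","wrist"]:
    c=bot.capture(n); pickle.dump(c,open(f'pics/{n}0.pkl','wb'))
    cv2.imwrite(f'pics/{n}0.png',c['image'][:,:,::-1])
    print(n,c['fx'],c['fy'],c['cx'],c['cy'],np.round(c['world_to_cam'],3).tolist(),[k for k in c])
E
```

```text
pics
{'time_s': 0.0, 'joints': array([ 9.86008031e-01,  5.33720055e-02,  1.61429148e+00, -1.18177133e-05,
        1.47598461e+00, -1.19010571e-01]), 'joint_vel': array([ 2.72394110e-04,  3.70732915e-04,  1.25386852e-05, -2.73678313e-04,
       -5.55680485e-04, -1.56606150e-03]), 'effort': array([-2.02493924e-03, -3.93673217e+01, -3.70185471e+01, -2.76090259e-04,
        7.16859824e-03, -3.36882010e-05]), 'position': array([0.28037243, 0.55791069, 0.23805511]), 'ee_rot': array([[ 8.93472923e-01, -1.12483898e-03,  4.49115654e-01],
       [-4.49117003e-01, -1.72037794e-03,  8.93471297e-01],
       [-2.32362681e-04, -9.99997888e-01, -2.04229542e-03]]), 'force': array([ 1.01989279,  0.25000033, -0.12421777]), 'moment': array([ 0.00592403, -0.04428164,  0.00915171]), 'gripper_width': 0.9984973318677247} 0.008
scene 398.59986273137446 398.59986273137446 274.9860065348796 206.11463878082247 [[-0.528, 0.849, -0.004, 0.311], [-0.581, -0.358, 0.731, 0.233], [0.619, 0.388, 0.683, -1.479], [0.0, 0.0, 0.0, 1.0]] ['image', 'depth', 'fx', 'fy', 'cx', 'cy', 'world_to_cam']
top 392.5536293109337 392.5536293109337 278.8470916648086 203.8591310435474 [[-0.033, -0.999, 0.002, -0.042], [0.976, -0.031, 0.214, -0.492], [-0.214, 0.009, 0.977, -1.094], [0.0, 0.0, 0.0, 1.0]] ['image', 'depth', 'fx', 'fy', 'cx', 'cy', 'world_to_cam']
wrist 362.4731558615046 362.4731558615046 279.39248608632505 210.86125794320657 [[0.45, 0.893, -0.002, -0.624], [-0.862, 0.433, -0.262, 0.034], [-0.234, 0.119, 0.965, -0.377], [0.0, 0.0, 0.0, 1.0]] ['image', 'depth', 'fx', 'fy', 'cx', 'cy', 'world_to_cam']
```

View pics/scene0.png

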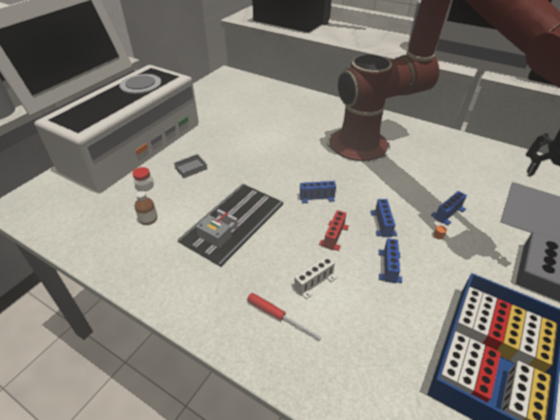

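View pics/top0.png

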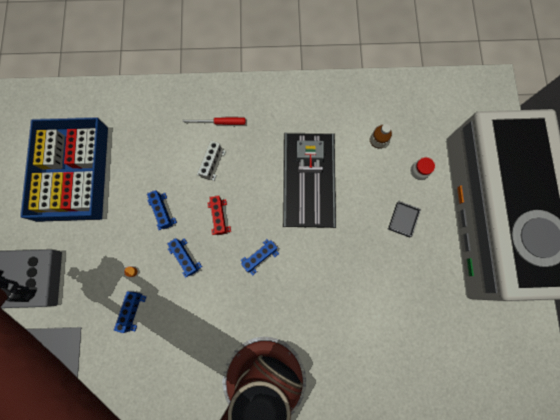

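View pics/wrist0.png

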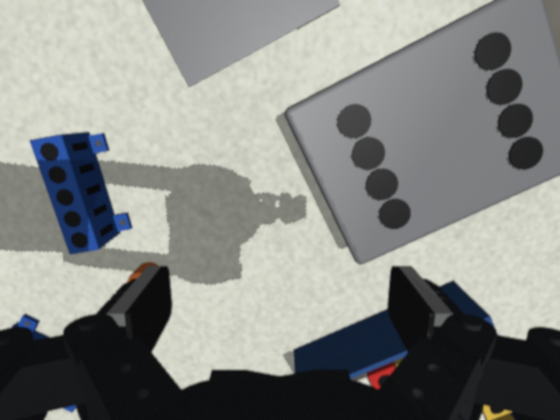

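The top view shows four loose blue racks, at about (160,210), (183,257), (260,256) and (128,312). The deck is at (310,180) with the stop on its far side (+x world). Next I measure all of these in 3D.

```bash
cat > h.py <<'E'
import numpy as np,cv2,pickle
def cloud(c):
    d=c['depth'];v,u=np.mgrid[0:d.shape[0],0:d.shape[1]]
    x=(u-c['cx'])/c['fx']*d; y=(v-c['cy'])/c['fy']*d
    P=np.stack([x,-y,-d,np.ones_like(d)],-1)
    W=P@np.linalg.inv(c['world_to_cam']).T
    return W[...,:3]
def proj(c,p):
    q=c['world_to_cam']@np.append(p,1); return c['cx']+c['fx']*q[0]/-q[2], c['cy']+c['fy']*-q[1]/-q[2]
def rect(P):
    (cx,cy),(w,h),a=cv2.minAreaRect((P[:,:2]*1000).astype(np.float32))
    if w<h: w,h,a=h,w,a+90
    return round(cx,1),round(cy,1),round(w,1),round(h,1),round((a+90)%180-90,1)
E
python3 - <<'E'
from h import *
for n in ['top','scene']:
    c=pickle.load(open(f'pics/{n}0.pkl','rb')); W=cloud(c); I=c['image'].astype(int)
    bench=W[(abs(W[...,0]-.5)<.3)&(abs(W[...,1])<.3)&(c['depth']>0)&(abs(W[...,2])<.01)]
    print(n,'bench z',np.median(bench[:,2]))
    hsv=cv2.cvtColor(c['image'],cv2.COLOR_RGB2HSV)
    m=((hsv[...,0]>105)&(hsv[...,0]<130)&(hsv[...,1]>120)&(c['depth']>0)&(W[...,2]>-.02)&(W[...,2]<.1)).astype(np.uint8)
    k,l,s,ce=cv2.connectedComponentsWithStats(m)
    for i in range(1,k):
        if s[i,4]>150:
            P=W[l==i]; T=P[(P[:,2]>.04)]
            if len(T)>20: print(ce[i].round(),s[i,4],'top',rect(T),len(T),'zmax',np.percentile(P[:,2],[2,50,98]).round(3), 'r',np.hypot(*T[:,:2].mean(0)).round(3))
    # deck: dark
    m=((hsv[...,2]<75)&(c['depth']>0)&(abs(W[...,2]-.012)<.006)&(W[...,0]>.4)&(W[...,1]>-.5)&(W[...,1]<.1)).astype(np.uint8)
    k,l,s,ce=cv2.connectedComponentsWithStats(m)
    for i in range(1,k):
        if s[i,4]>150:
            P=W[l==i];print('deck',ce[i].round(),s[i,4],rect(P),np.median(P[:,2]))
    im=c['image'][:,:,::-1]
    box=(270,120,350,240) if n=='top' else (170,175,290,270)
    x0,y0,x1,y1=box
    cv2.imwrite(f'pics/{n}_deck.png',cv2.resize(im[y0:y1,x0:x1],None,fx=6 if n=='scene' else 5,fy=6 if n=='scene' else 5,interpolation=cv2.INTER_CUBIC))
E
```

```text
top bench z 0.0007138168451364946
[ 70. 169.] 2851 top (620.1, 578.5, 298.9, 202.2, 0.2) 1705 zmax [0.003 0.05  0.077] r 0.846
[160. 210.] 454 top (489.7, 297.8, 107.3, 30.1, 21.9) 302 zmax [0.003 0.048 0.054] r 0.572
[184. 257.] 433 top (347.5, 225.6, 106.3, 30.5, 32.3) 306 zmax [0.004 0.049 0.054] r 0.413
[259. 256.] 382 top (343.7, 4.9, 107.6, 29.9, -52.5) 292 zmax [0.004 0.05  0.054] r 0.343
[129. 312.] 594 top (200.8, 376.6, 108.9, 29.1, -16.1) 381 zmax [0.004 0.048 0.054] r 0.425
deck [309. 185.] 2809 (575.6, -156.7, 297.3, 150.4, -2.8) 0.012692863854768088
scene bench z -0.0011404342643360765
[392. 256.] 203 top (494.1, 297.1, 105.3, 28.4, 20.1) 203 zmax [0.046 0.049 0.051] r 0.58
[479. 388.] 1729 top (648.5, 493.8, 323.6, 130.8, 24.9) 930 zmax [0.001 0.046 0.076] r 0.911
[545. 341.] 1054 top (570.8, 651.4, 301.8, 134.5, 31.3) 1008 zmax [0.038 0.064 0.075] r 0.857
deck [235. 198.] 287 (494.6, -204.5, 127.2, 35.6, -1.8) 0.010684756529090955
deck [248. 205.] 213 (498.9, -152.7, 128.9, 24.2, -2.5) 0.01073400450228501
deck [230. 234.] 1159 (580.0, -155.8, 297.7, 137.4, -2.4) 0.010923800090189006
```

View pics/top_deck.png

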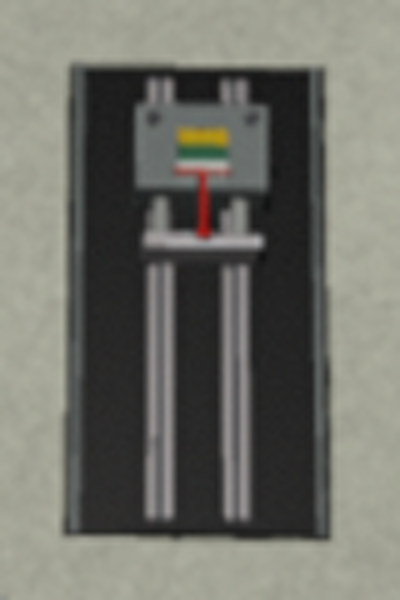

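View pics/scene_deck.png

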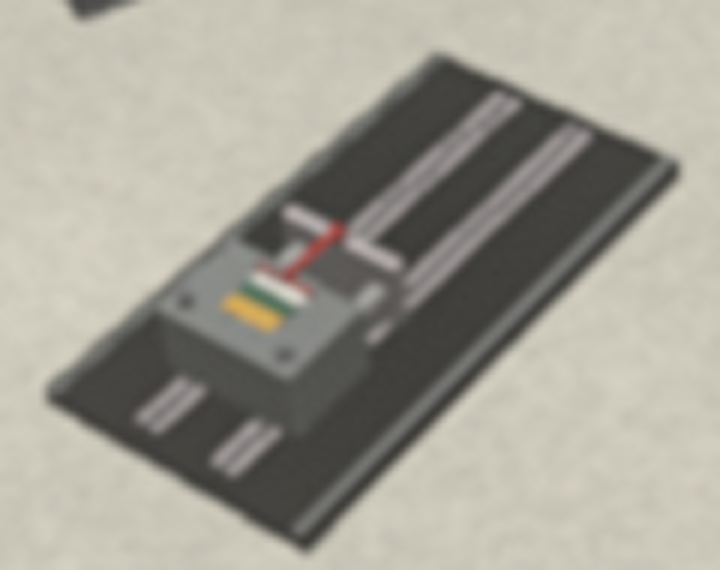

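```bash
cat >> h.py <<'E'
from scipy.spatial.transform import Rotation as R
def down(yaw):  # tool x at yaw (deg), y down
    a=np.radians(yaw); x=np.array([np.cos(a),np.sin(a),0]); y=np.array([0,0,-1.]); return np.stack([x,y,np.cross(x,y)],1)
def plan(bot,p,yaw):
    s=bot.read_state(); Rm=s['ee_rot']
    d=Rm.T@(np.array(p)-s['position']); rv=R.from_matrix(Rm.T@down(yaw)).as_rotvec(degrees=True)
    print('t',round(s['time_s'],2),'pos',s['position'].round(4),'yaw',np.degrees(np.arctan2(Rm[1,0],Rm[0,0])).round(2),'F',s['force'].round(1),'w',round(s['gripper_width'],3))
    print('delta mm',(d*1000).round(1),'dr',rv.round(2))
E
python3 - <<'E'
from h import *; from rig import bot
plan(bot,(.491,.298,.22),21.9)
# deck fit via top & scene: fit pose of stop features by depth
for n in ['top','scene']:
    c=pickle.load(open(f'pics/{n}0.pkl','rb')); W=cloud(c)
    a=np.radians(-2.6); ex=np.array([np.cos(a),np.sin(a)]); ey=np.array([-ex[1],ex[0]])
    D=W[...,:2]-np.array([.577,-.157]); X=D@ex;Y=D@ey; Z=W[...,2]
    ok=(c['depth']>0)&(abs(X)<.2)&(abs(Y)<.12)
    for lo,hi in [(.006,.018),(.047,.062)]:
        m=ok&(Z>lo)&(Z<hi); 
        print(n,lo,rect(W[m]),m.sum(),np.median(Z[m]))
    m=ok&(Z>.047)&(Z<.062)&(abs(Y)<.05)
    h,e=np.histogram(X[m],bins=np.arange(0,.15,.004)); print(list(zip((e[:-1]*1000).round().astype(int).tolist(),h.tolist())))
    for lo,hi in[(0.03,.06),(.06,.15)]:
        mm=m&(X>lo)&(X<hi)
        if mm.sum()>5: print(X[mm].min(),X[mm].max(),Y[mm].min(),Y[mm].max())
E
```

```text
t 0.15 pos [0.2804 0.558  0.2383] yaw -26.69 F [-0.4  1.3 -0.9] w 1.001
delta mm [ 304.9   18.5 -137.7] dr [  0.08 -48.59  -0.05]
top 0.006 (577.2, -157.1, 396.1, 236.2, -2.6) 4120 0.012727017173156607
top 0.047 (529.8, -119.9, 332.7, 91.0, -16.7) 552 0.054737225020782376
[(0, 0), (4, 0), (8, 0), (12, 0), (16, 31), (20, 30), (24, 18), (28, 1), (32, 2), (36, 0), (40, 2), (44, 1), (48, 2), (52, 36), (56, 40), (60, 31), (64, 30), (68, 34), (72, 35), (76, 31), (80, 29), (84, 40), (88, 31), (92, 31), (96, 29), (100, 34), (104, 27), (108, 5), (112, 0), (116, 0), (120, 0), (124, 0), (128, 0), (132, 0), (136, 0), (140, 0), (144, 0)]
0.030679644973960942 0.05999374743018631 -0.03515951679810482 0.04268866660116286
0.06018553940039635 0.1086989604186476 -0.03565647002779197 0.04287975179780956
scene 0.006 (556.2, -136.8, 349.3, 199.9, -2.8) 3123 0.010855139118000734
scene 0.047 (533.3, -122.8, 333.4, 92.7, -16.4) 525 0.05307879601951582
[(0, 0), (4, 0), (8, 0), (12, 0), (16, 2), (20, 21), (24, 26), (28, 8), (32, 2), (36, 1), (40, 2), (44, 3), (48, 2), (52, 9), (56, 28), (60, 25), (64, 42), (68, 27), (72, 31), (76, 29), (80, 32), (84, 31), (88, 34), (92, 30), (96, 34), (100, 36), (104, 34), (108, 34), (112, 0), (116, 0), (120, 0), (124, 0), (128, 0), (132, 0), (136, 0), (140, 0), (144, 0)]
0.030471136354639702 0.059795367045789714 -0.038662244526811766 0.04107831208967087
0.060082098741174504 0.11103520344980686 -0.03954640551450512 0.04334266065722431
```

Emit:
arm_command(delta_pos=[[0.038,0,-0.017],[0.076,0,-0.034],[0.114,0,-0.051],[0.152,0.005,-0.069],[0.19,0.01,-0.086],[0.228,0.015,-0.103],[0.267,0.018,-0.12],[0.305,0.018,-0.138]], dr=[[0,-6,0],[0,-12,0],[0,-18,0],[0,-24,0],[0,-30,0],[0,-36,0],[0,-42,0],[0,-48.6,0]], fingers=[0,0,0,0,0,0,0,0])

```text
time_s: 0.82
position: [0.4895, 0.2988, 0.2201]
ee_rot: [[0.927, -0.002, -0.376], [0.376, -0.001, 0.927], [-0.002, -1.0, -0.0]]
force: [0.7, 0.6, -0.6]
gripper_width: 0.999
```

Emit:
arm_command(delta_pos=[[0,0,0],[0,0,0]], dr=[[0,0,0],[0,0,0]], fingers=[0,0])

```text
time_s: 0.98
position: [0.4901, 0.2991, 0.2208]
ee_rot: [[0.93, -0.001, -0.367], [0.367, -0.0, 0.93], [-0.001, -1.0, 0.0]]
force: [0.3, 0.3, -0.0]
gripper_width: 0.997
```

```bash
python3 - <<'E'
from h import *; from rig import bot
plan(bot,(.491,.298,.22),21.9)
c=bot.capture('wrist'); pickle.dump(c,open('pics/w1.pkl','wb')); cv2.imwrite('pics/w1.png',c['image'][:,:,::-1])
W=cloud(c);hsv=cv2.cvtColor(c['image'],cv2.COLOR_RGB2HSV)
m=((hsv[...,0]>105)&(hsv[...,0]<130)&(hsv[...,1]>120)&(c['depth']>0)&(W[...,2]>-.02)&(W[...,2]<.1)).astype(np.uint8)
k,l,s,ce=cv2.connectedComponentsWithStats(m)
for i in range(1,k):
    if s[i,4]>300:
        P=W[l==i];T=P[P[:,2]>.042]
        if len(T)>50: print(ce[i].round(),rect(T),np.median(T[:,2]))
E
```

```text
t 0.98 pos [0.4901 0.2991 0.2208] yaw 21.5 F [ 0.3  0.3 -0. ] w 0.997
delta mm [ 0.5  0.8 -1.4] dr [-0.01 -0.4  -0.05]
[269.  38.] (374.1, 244.4, 46.6, 29.9, 31.9) 0.0488461245757974
[279. 186.] (489.3, 299.0, 109.2, 29.3, 21.5) 0.04893604600034224
[484. 269.] (500.4, 525.1, 92.6, 61.5, -89.9) 0.06488214952436963
```

View pics/w1.png

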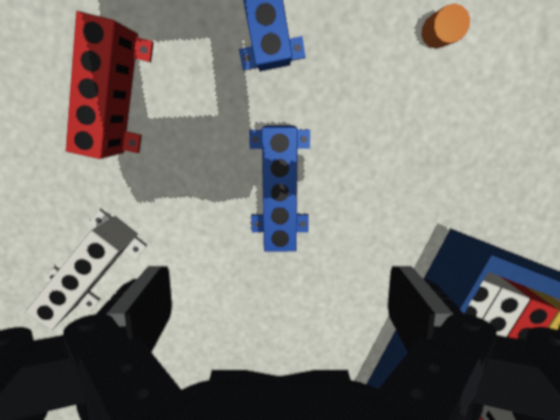

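The target rack sits at (280,188) in the wrist view, central and parallel to the tool. Wrist and top measurements agree to 1–2 mm, so I descend.

Emit:
arm_command(delta_pos=[[-0.001,0.035,0],[-0.001,0.07,0],[-0.001,0.105,0],[-0.001,0.135,0],[-0.001,0.165,0],[-0.001,0.185,0],[-0.001,0.198,0],[-0.001,0.204,0]], dr=[[0,0,0],[0,0,0],[0,0,0],[0,0,0],[0,0,0],[0,0,0],[0,0,0],[0,0,0]], fingers=[0,0,0,0,0,0,0,0])

```text
time_s: 1.7
position: [0.486, 0.301, 0.015]
ee_rot: [[0.928, -0.004, -0.373], [0.373, -0.001, 0.928], [-0.004, -1.0, 0.0]]
force: [0.2, 0.1, -0.1]
gripper_width: 0.995
```

Emit:
arm_command(delta_pos=[[0,0,0],[0,0,0],[0,0,0],[0,0,0],[0,0,0],[0,0,0],[0,0,0],[0,0,0]], dr=[[0,0,0],[0,0,0],[0,0,0],[0,0,0],[0,0,0],[0,0,0],[0,0,0],[0,0,0]], fingers=[0,0.3,0.6,0.8,1,1,1,1], grip_force=50)

```text
time_s: 2.37
position: [0.4893, 0.3007, 0.0187]
ee_rot: [[0.929, 0.002, -0.371], [0.371, 0.001, 0.929], [0.002, -1.0, -0.0]]
force: [-0.2, -1.0, 6.6]
gripper_width: 0.349
```

Emit:
arm_command(delta_pos=[[0,0,0],[0,0,0],[0,0,0],[0,0,0],[0,0,0],[0,0,0]], dr=[[0,0,0],[0,0,0],[0,0,0],[0,0,0],[0,0,0],[0,0,0]], fingers=[1,1,1,1,1,1])

```text
time_s: 2.87
position: [0.4893, 0.3007, 0.0187]
ee_rot: [[0.929, 0.002, -0.371], [0.371, 0.001, 0.929], [0.002, -1.0, -0.0]]
force: [-0.3, -0.6, 6.3]
gripper_width: 0.347
```

Emit:
arm_command(delta_pos=[[0,-0.01,0],[0,-0.03,0],[0,-0.06,0],[0,-0.09,0],[0,-0.12,0],[0,-0.14,0],[0,-0.15,0],[0,-0.15,0]], dr=[[0,0,0],[0,0,0],[0,0,0],[0,0,0],[0,0,0],[0,0,0],[0,0,0],[0,0,0]], fingers=[1,1,1,1,1,1,1,1])

```text
time_s: 3.53
position: [0.4894, 0.301, 0.1702]
ee_rot: [[0.929, 0.004, -0.371], [0.371, 0.002, 0.929], [0.005, -1.0, 0.0]]
force: [1.1, 0.0, -2.1]
gripper_width: 0.344
```

```bash
python3 - <<'E'
from h import *; from rig import bot
plan(bot,(.50,-.145,.22),-2.6)
c=bot.capture('wrist'); pickle.dump(c,open('pics/w2.pkl','wb')); cv2.imwrite('pics/w2.png',c['image'][:,:,::-1])
E
```

```text
t 3.53 pos [0.4894 0.301  0.1702] yaw 21.78 F [ 1.1  0.  -2.1] w 0.344
delta mm [-155.4  -50.6 -418.1] dr [-0.07 24.38  0.26]
```

View pics/w2.png

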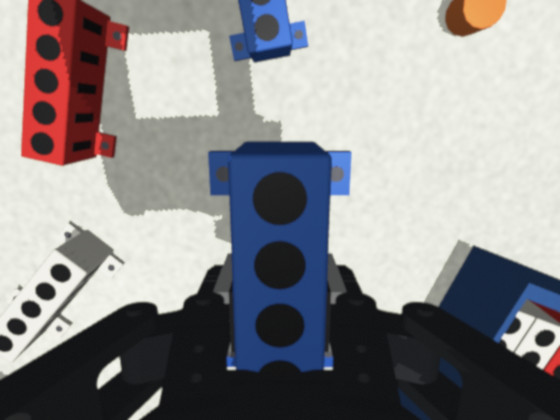

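```bash
python3 - <<'E'
from h import *; from rig import bot
s=bot.read_state(); print(s['joints'].round(3))
c=pickle.load(open('pics/w2.pkl','rb')); i=np.linalg.inv(c['world_to_cam']); print('cam',i[:3,3],'look',-i[:3,2])
print(s['position'], (s['ee_rot'].T@(i[:3,3]-s['position'])).round(3))
plan(bot,(.50,-.145,.22),177.4)
E
```

```text
[ 0.422 -0.016  1.804  0.     1.352 -1.529]
cam [0.4273366  0.27654851 0.30351111] look [ 0.24794281  0.09858575 -0.96374541]
[0.48835949 0.30052135 0.1678215 ] [-0.065 -0.136  0.   ]
t 3.58 pos [0.4884 0.3005 0.1678] yaw 21.78 F [-0.6  0.1 -1.7] w 0.345
delta mm [-154.4  -52.4 -418. ] dr [ 9.0000e-02 -1.5562e+02  3.0000e-02]
```

Emit:
arm_command(delta_pos=[[0,-0.01,0],[0,-0.02,0],[0,-0.03,0],[0,-0.04,0],[0,-0.05,0],[0,-0.05,0],[0,-0.05,0],[0,-0.05,0]], dr=[[0,5,0],[0,11,0],[0,18,0],[0,25,0],[0,32,0],[0,39,0],[0,46,0],[0,53,0]], fingers=[1,1,1,1,1,1,1,1])

```text
time_s: 4.25
position: [0.4869, 0.2998, 0.2141]
ee_rot: [[0.852, -0.005, 0.524], [-0.524, -0.002, 0.852], [-0.003, -1.0, -0.004]]
force: [-0.2, 0.4, -1.9]
gripper_width: 0.348
```

Emit:
arm_command(delta_pos=[[0,0,0],[0,0,0],[0,0,0],[0,0,0],[0,0,0],[0,0,0],[0,0,0],[0,0,0]], dr=[[0,7,0],[0,14,0],[0,21,0],[0,28,0],[0,35,0],[0,42,0],[0,49,0],[0,56,0]], fingers=[1,1,1,1,1,1,1,1])

```text
time_s: 4.92
position: [0.4868, 0.2998, 0.2137]
ee_rot: [[0.042, -0.005, 0.999], [-0.999, -0.002, 0.042], [0.002, -1.0, -0.005]]
force: [0.2, 0.4, -2.2]
gripper_width: 0.345
```

Emit:
arm_command(delta_pos=[[0,0,0],[0,0,0],[0,0,0],[0,0,0],[0,0,0],[0,0,0],[0,0,0],[0,0,0]], dr=[[0,7,0],[0,14,0],[0,21,0],[0,28,0],[0,35,0],[0,42,0],[0,48,0],[0,52,0]], fingers=[1,1,1,1,1,1,1,1])

```text
time_s: 5.58
position: [0.4868, 0.2998, 0.2137]
ee_rot: [[-0.76, -0.005, 0.65], [-0.65, -0.002, -0.76], [0.006, -1.0, -0.002]]
force: [-0.2, -0.3, -2.2]
gripper_width: 0.343
```

```bash
python3 - <<'E'
from h import *; from rig import bot
plan(bot,(.48,-.15,.20),177.4)
E
```

```text
t 5.58 pos [0.4868 0.2998 0.2137] yaw -139.49 F [-0.2 -0.3 -2.2] w 0.343
delta mm [297.2  14.7 337.6] dr [-3.000e-02  4.311e+01  3.400e-01]
```

Emit:
arm_command(delta_pos=[[0.02,0,0.023],[0.044,0,0.05],[0.068,0.005,0.077],[0.092,0.005,0.105],[0.116,0.01,0.132],[0.14,0.01,0.159],[0.164,0.015,0.186],[0.188,0.015,0.213]], dr=[[0,5,0],[0,10,0],[0,16,0],[0,22,0],[0,28,0],[0,34,0],[0,39,0],[0,43.1,0]], fingers=[1,1,1,1,1,1,1,1])

```text
time_s: 6.25
position: [0.4826, 0.015, 0.1983]
ee_rot: [[-0.999, -0.006, -0.044], [0.044, 0.001, -0.999], [0.006, -1.0, -0.001]]
force: [-0.2, 0.1, -1.9]
gripper_width: 0.345
```

```bash
python3 - <<'E'
from h import *; from rig import bot
plan(bot,(.46,-.15,.20),177.4)
E
```

```text
t 6.25 pos [0.4826 0.015  0.1983] yaw 177.45 F [-0.2  0.1 -1.9] w 0.345
delta mm [ 15.3  -1.7 165.8] dr [0.03 0.05 0.36]
```

Emit:
arm_command(delta_pos=[[0.004,0,0.03],[0.008,0,0.065],[0.012,0,0.1],[0.015,0,0.13],[0.015,0,0.152],[0.015,0,0.165],[0.015,0,0.166],[0.015,0,0.166]], dr=[[0,0,0],[0,0,0],[0,0,0],[0,0,0],[0,0,0],[0,0,0],[0,0,0],[0,0,0]], fingers=[1,1,1,1,1,1,1,1])

```text
time_s: 6.92
position: [0.4626, -0.1485, 0.2006]
ee_rot: [[-0.999, -0.003, -0.042], [0.042, 0.002, -0.999], [0.003, -1.0, -0.002]]
force: [-0.4, 1.0, -1.6]
gripper_width: 0.345
```

```bash
python3 - <<'E'
from h import *; from rig import bot
plan(bot,(.46,-.15,.20),177.4)
for n in ['wrist','top','scene']:
    c=bot.capture(n); pickle.dump(c,open(f'pics/{n}3.pkl','wb')); cv2.imwrite(f'pics/{n}3.png',c['image'][:,:,::-1])
E
```

```text
t 6.92 pos [ 0.4626 -0.1485  0.2006] yaw 177.62 F [-0.4  1.  -1.6] w 0.345
delta mm [2.5 0.6 1.6] dr [0.12 0.22 0.16]
```

View pics/wrist3.png

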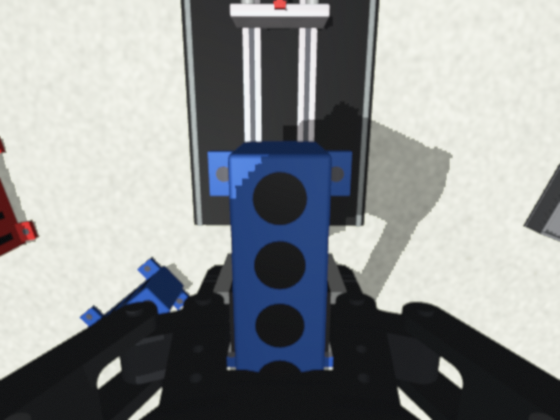

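View pics/scene3.png

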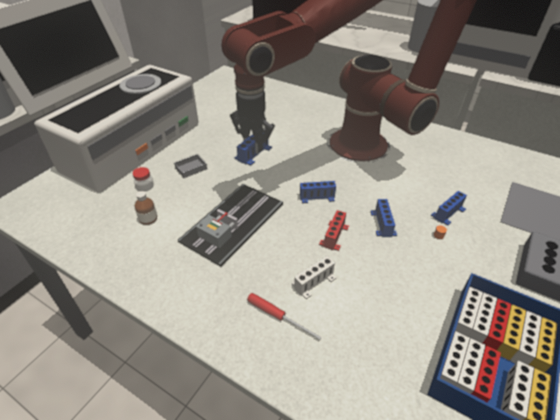

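The wrist camera now faces the plate. The plate is at (280,15), the slots at columns 252 and 308, and the rack end at columns 230–330. I'll measure the deck axis and plate relative to the rack in this one image.

```bash
python3 - <<'E'
from h import *
c=pickle.load(open('pics/wrist3.pkl','rb')); W=cloud(c); hsv=cv2.cvtColor(c['image'],cv2.COLOR_RGB2HSV); g=hsv[...,2].astype(int)
ok=c['depth']>0
I=c['image'].astype(int)
# slots: per-row bright clusters at deck height between cols 230..330
rows=[]
for v in range(30,135,4):
    r=g[v]; o=ok[v]&(abs(W[v,:,2]-.012)<.01)
    cand=np.where((r>140)&o)[0]; a=cand[(cand>225)&(cand<275)]; b=cand[(cand>285)&(cand<330)]
    dk=np.where((r<70)&o)[0]; dk=dk[(dk>180)&(dk<385)]
    if len(a)>3 and len(b)>3 and len(dk):
        A=W[v,a].mean(0);B=W[v,b].mean(0); E0=W[v,dk.min()];E1=W[v,dk.max()]
        rows.append((A,B,E0,E1))
        if v%16==14 : print(v,a.min(),a.max(),b.min(),b.max(),dk.min(),dk.max(),np.round(A*1000,1),np.round(B*1000,1),np.linalg.norm(A-B)*1000)
rows=np.array(rows)
for k,n in enumerate(['slotA','slotB','edge0','edge1']):
    f=np.polyfit(rows[:,k,0],rows[:,k,1],1); print(n,'yaw',np.degrees(np.arctan(f[0])),'y@.55',np.polyval(f,.55))
m=(rows[:,0]+rows[:,1])/2; f=np.polyfit(m[:,0],m[:,1],1); print('mid yaw',np.degrees(np.arctan(f[0])),'y@.46 .55 .65',np.polyval(f,[.46,.55,.65]), 'z',m[:,2].mean())
# rack top face
mb=(hsv[...,0]>105)&(hsv[...,0]<130)&(hsv[...,1]>120)&ok&(W[...,2]>.15)
P=W[mb]; print('z pct',np.percentile(P[:,2],[2,20,50,90,98]))
ztop=np.percentile(P[:,2],98); T=P[P[:,2]>ztop-.006]; print('rack visible top',rect(T))
for v in (170,230,290):
    cc=np.where(mb[v]&(W[v,:,2]>ztop-.008))[0]; a,b=W[v,cc.min()],W[v,cc.max()]; print(v,cc.min(),cc.max(),(a*1000).round(1),(b*1000).round(1),'mid',((a+b)*500).round(1))
# plate
mp=ok&(W[...,2]>.02)&(W[...,2]<.1)&(W[...,0]>.52)&(abs(W[...,1]+.15)<.07)
P=W[mp];T=P[P[:,2]>.045]; print('plate',P.min(0),P.max(0)); print(rect(T),np.percentile(T[:,0],[1,10,50,90]),T[:,1].min(),T[:,1].max(),np.median(T[:,2]))
F=P[(P[:,2]<.046)&(P[:,2]>.02)]; f=np.polyfit(F[:,1],F[:,0],1); print('face',len(F),F[:,0].mean(),np.degrees(np.arctan(f[0])),np.polyval(f,-.155))
E
```

```text
30 242 260 299 316 184 375 [ 594.  -130.3   11.2] [ 592.1 -176.2   11.4] 45.88809210932555
46 243 260 299 316 185 374 [ 582.1 -130.    11. ] [ 580.1 -175.9   11.5] 45.98046831786331
62 243 260 298 316 186 373 [ 569.8 -129.2   11.2] [ 567.8 -175.2   11.4] 46.072903658011796
78 243 260 298 315 187 372 [ 557.3 -128.4   11.4] [ 555.4 -174.6   10.9] 46.23506735705927
94 243 260 298 315 196 371 [ 544.6 -127.6   11.4] [ 542.6 -174.3   11.5] 46.80432035233544
110 244 261 297 314 197 370 [ 531.5 -127.8   11.5] [ 529.6 -173.    11.5] 45.26278368674994
126 244 261 298 312 198 369 [ 518.1 -126.9   11. ] [ 516.2 -172.4   10.9] 45.589105813638085
slotA yaw -2.5753062302973055 y@.55 -0.12833732008765034
slotB yaw -2.883410172113558 y@.55 -0.17435078578016056
edge0 yaw 1.0676682576509553 y@.55 -0.07609922752266116
edge1 yaw -2.3195903860020506 y@.55 -0.22925864594729256
mid yaw -2.729579100765703 y@.46 .55 .65 [-0.14705057 -0.15134143 -0.15610905] z 0.011275275789786262
z pct [0.18626885 0.22985344 0.23066211 0.23153319 0.23226479]
rack visible top (481.9, -131.6, 73.2, 65.8, -1.9)
170 229 330 [ 513.4 -135.8  229.9] [ 512.  -165.1  229.2] mid [ 512.7 -150.4  229.5]
230 232 327 [ 495.8 -135.6  231.8] [ 494.4 -163.8  231.3] mid [ 495.1 -149.7  231.6]
290 232 327 [ 474.6 -133.6  228.7] [ 472.7 -164.1  227.5] mid [ 473.6 -148.8  228.1]
plate [ 0.5924899  -0.18874947  0.02004755] [ 0.61056169 -0.11852713  0.05923208]
(598.3, -153.7, 70.2, 8.7, 87.2) [0.59305231 0.59433947 0.59779135 0.60134957] -0.1887494669794855 -0.1185271338919878 0.0509059882887295
face 851 0.59615526937865 2.492438655293422 0.5960877347358404
```

```bash
python3 - <<'E'
from h import *; from rig import bot
plan(bot,(.517,-.1498,.06),177.35)
E
```

```text
t 7.07 pos [ 0.4632 -0.1476  0.2016] yaw 177.77 F [-0.6  0.8 -1.7] w 0.344
delta mm [-54.  141.6   0.2] dr [0.06 0.42 0.06]
```

Emit:
arm_command(delta_pos=[[-0.012,0.015,0],[-0.024,0.035,0],[-0.036,0.06,0],[-0.048,0.085,0],[-0.054,0.11,0],[-0.054,0.13,0],[-0.054,0.14,0],[-0.054,0.142,0]], dr=[[0,0.4,0],[0,0.4,0],[0,0.4,0],[0,0.4,0],[0,0.4,0],[0,0.4,0],[0,0.4,0],[0,0.4,0]], fingers=[1,1,1,1,1,1,1,1])

```text
time_s: 7.73
position: [0.5156, -0.1493, 0.0576]
ee_rot: [[-0.999, -0.005, -0.046], [0.046, 0.002, -0.999], [0.005, -1.0, -0.002]]
force: [-1.1, 0.6, -1.9]
gripper_width: 0.351
```

Emit:
arm_command(delta_pos=[[0,0,0],[0,0,0],[0,0,0],[0,0,0]], dr=[[0,0,0],[0,0,0],[0,0,0],[0,0,0]], fingers=[1,1,1,1])

```text
time_s: 8.07
position: [0.5183, -0.1515, 0.0622]
ee_rot: [[-0.999, 0.003, -0.047], [0.047, -0.001, -0.999], [-0.003, -1.0, 0.001]]
force: [-0.3, -0.2, -1.6]
gripper_width: 0.344
```

```bash
cat > m.py <<'E'
from h import *; from rig import bot
import sys
tag=sys.argv[1]
plan(bot,(.517,-.1498,.034),177.35)
c=bot.capture('wrist'); pickle.dump(c,open(f'pics/w{tag}.pkl','wb')); cv2.imwrite(f'pics/w{tag}.png',c['image'][:,:,::-1])
W=cloud(c); ok=c['depth']>0; hsv=cv2.cvtColor(c['image'],cv2.COLOR_RGB2HSV)
s=bot.read_state(); z=s['position'][2]
mb=(hsv[...,0]>105)&(hsv[...,0]<130)&(hsv[...,1]>120)&ok&(W[...,2]>z+.02)
L=lambda x:-.15134-.0477*(x-.55)
mids=[]
for v in range(165,300,3):
    cc=np.where(mb[v])[0]
    if len(cc)<20: continue
    a,b=W[v,cc.min()],W[v,cc.max()]; mids.append((a+b)/2)
mids=np.array(mids); f=np.polyfit(mids[:,0],mids[:,1],1); print('rack axis yaw',np.degrees(np.arctan(f[0])).round(2),'offset from line mm',[(1000*(np.polyval(f,x)-L(x))).round(2) for x in (s['position'][0],s['position'][0]+.05)],'topz',mids[:,2].mean().round(4))
vv,uu=np.where(mb[:,240:320]); fr=[np.where(mb[:,u])[0].min() for u in range(240,320,10)]
print('front rows',fr, [(W[r+8,u]*1000).round(1).tolist() for r,u in zip(fr[::7],range(240,320,70))])
E
python3 m.py 4
```

```text
t 8.07 pos [ 0.5183 -0.1515  0.0622] yaw 177.28 F [-0.3 -0.2 -1.6] w 0.344
delta mm [ 1.5 28.1 -1.7] dr [-0.07 -0.07 -0.17]
rack axis yaw -2.83 offset from line mm [np.float64(-1.26), np.float64(-1.35)] topz 0.0916
front rows [np.int64(150), np.int64(150), np.int64(150), np.int64(150), np.int64(150), np.int64(150), np.int64(150), np.int64(150)] [[572.4, -142.6, 92.9], [571.5, -162.4, 93.4]]
```

View pics/w4.png

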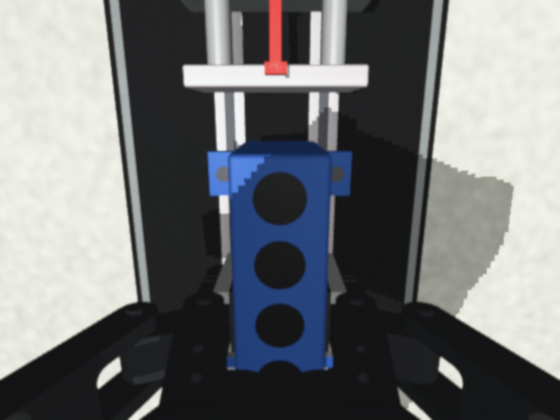

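The plate is centred at column 275.5 and the rack at 280, so the rack is about 1.5 mm towards −y. I'll correct that while lowering.

Emit:
arm_command(delta_pos=[[0,0.005,-0.0014],[0,0.01,-0.0014],[0,0.015,-0.0014],[0,0.02,-0.0014],[0,0.023,-0.0014],[0,0.025,-0.0014],[0,0.025,-0.0014],[0,0.025,-0.0014]], dr=[[0,0,0],[0,0,0],[0,0,0],[0,0,0],[0,0,0],[0,0,0],[0,0,0],[0,0,0]], fingers=[1,1,1,1,1,1,1,1])

```text
time_s: 8.78
position: [0.5173, -0.1497, 0.0351]
ee_rot: [[-0.999, -0.0, -0.048], [0.048, 0.0, -0.999], [0.0, -1.0, -0.0]]
force: [0.2, 0.6, -2.5]
gripper_width: 0.342
```

Emit:
arm_command(delta_pos=[[0,0,0],[0,0,0],[0,0,0],[0,0,0],[0,0,0],[0,0,0],[0,0,0],[0,0,0]], dr=[[0,0,0],[0,0,0],[0,0,0],[0,0,0],[0,0,0],[0,0,0],[0,0,0],[0,0,0]], fingers=[1,1,1,1,1,1,1,1])

```text
time_s: 9.45
position: [0.5173, -0.1497, 0.0353]
ee_rot: [[-0.999, -0.0, -0.047], [0.047, 0.0, -0.999], [0.0, -1.0, -0.0]]
force: [0.0, -0.3, -2.0]
gripper_width: 0.345
```

```bash
python3 m.py 5; python3 -c "
from rig import bot
s=bot.read_state();print(s['ee_rot'].round(4),s['force'],s['moment'])"
```

```text
t 9.45 pos [ 0.5173 -0.1497  0.0353] yaw 177.28 F [ 0.  -0.3 -2. ] w 0.345
delta mm [0.3 1.3 0.1] dr [ 0.   -0.07  0.  ]
rack axis yaw -2.76 offset from line mm [np.float64(0.38), np.float64(0.36)] topz 0.0647
front rows [np.int64(150), np.int64(150), np.int64(150), np.int64(150), np.int64(150), np.int64(150), np.int64(150), np.int64(150)] [[571.5, -140.8, 66.2], [570.5, -160.6, 65.9]]
[[-9.989e-01 -1.000e-04 -4.740e-02]
 [ 4.740e-02 -0.000e+00 -9.989e-01]
 [ 1.000e-04 -1.000e+00  0.000e+00]] [ 0.56990978  0.68692956 -2.64093902] [-0.03524954 -0.03100264  0.02358014]
```

Emit:
arm_command(delta_pos=[[0,0.001,0],[0,0.002,0],[0,0.003,0],[0,0.003,0],[0,0.003,0]], dr=[[0,0,0],[0,0,0],[0,0,0],[0,0,0],[0,0,0]], fingers=[1,1,1,1,1])

```text
time_s: 9.92
position: [0.5172, -0.1496, 0.0322]
ee_rot: [[-0.999, -0.0, -0.047], [0.047, 0.0, -0.999], [0.0, -1.0, -0.0]]
force: [-0.4, 1.0, -2.0]
gripper_width: 0.343
```

Emit:
arm_command(delta_pos=[[0,0.0005,0],[0,0.001,0],[0,0.001,0],[0,0.001,0]], dr=[[0,0,0],[0,0,0],[0,0,0],[0,0,0]], fingers=[1,1,1,1])

```text
time_s: 10.25
position: [0.5173, -0.1497, 0.0313]
ee_rot: [[-0.999, -0.0, -0.047], [0.047, 0.0, -0.999], [0.0, -1.0, -0.0]]
force: [-0.7, -0.5, -1.9]
gripper_width: 0.347
```

Emit:
arm_command(delta_pos=[[0,0.0005,0],[0,0.0005,0],[0,0.0005,0],[0,0.0005,0]], dr=[[0,0,0],[0,0,0],[0,0,0],[0,0,0]], fingers=[1,1,1,1])

```text
time_s: 10.58
position: [0.5173, -0.1497, 0.0308]
ee_rot: [[-0.999, -0.0, -0.047], [0.047, -0.0, -0.999], [0.0, -1.0, 0.0]]
force: [0.3, -1.0, -2.2]
gripper_width: 0.346
```

Emit:
arm_command(delta_pos=[[0,0.0005,0],[0,0.0005,0],[0,0.0005,0],[0,0.0005,0]], dr=[[0,0,0],[0,0,0],[0,0,0],[0,0,0]], fingers=[1,1,1,1])

```text
time_s: 10.92
position: [0.5174, -0.1497, 0.0307]
ee_rot: [[-0.999, -0.0, -0.047], [0.047, -0.0, -0.999], [0.0, -1.0, 0.0]]
force: [-0.8, 0.4, 2.3]
gripper_width: 0.344
```

The rack is on the deck, with about 4 N carried by it. I slide towards the plate.

Emit:
arm_command(delta_pos=[[-0.001,0,0],[-0.003,0,0],[-0.006,0,0],[-0.009,0,0],[-0.012,0,0],[-0.014,0,0],[-0.016,0,0],[-0.016,0,0]], dr=[[0,0,0],[0,0,0],[0,0,0],[0,0,0],[0,0,0],[0,0,0],[0,0,0],[0,0,0]], fingers=[1,1,1,1,1,1,1,1])

```text
time_s: 11.58
position: [0.5338, -0.1507, 0.0307]
ee_rot: [[-0.999, 0.001, -0.047], [0.047, -0.0, -0.999], [-0.001, -1.0, 0.0]]
force: [-2.4, -0.4, 4.3]
gripper_width: 0.345
```

```bash
python3 m.py 6
```

```text
t 11.58 pos [ 0.5338 -0.1507  0.0307] yaw 177.29 F [-2.4 -0.4  4.3] w 0.345
delta mm [16.9 -3.3 -0.1] dr [-0.02 -0.06 -0.03]
rack axis yaw -2.78 offset from line mm [np.float64(0.21), np.float64(0.17)] topz 0.0599
front rows [np.int64(150), np.int64(150), np.int64(150), np.int64(150), np.int64(150), np.int64(150), np.int64(150), np.int64(150)] [[588.0, -141.7, 61.0], [587.2, -161.5, 62.1]]
```

View pics/w6.png

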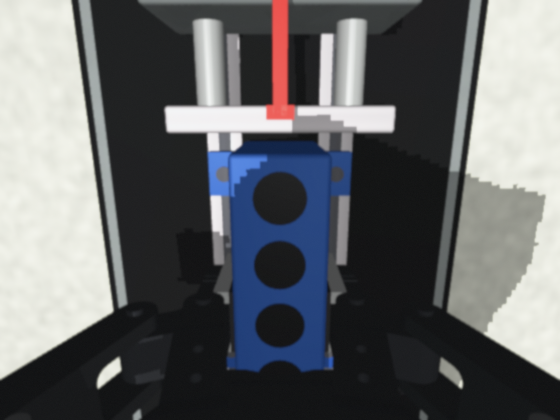

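Emit:
arm_command(delta_pos=[[-0.001,0,0],[-0.003,0,0],[-0.005,0,0],[-0.007,0,0],[-0.009,0,0],[-0.01,0,0],[-0.01,0,0]], dr=[[0,0,0],[0,0,0],[0,0,0],[0,0,0],[0,0,0],[0,0,0],[0,0,0]], fingers=[1,1,1,1,1,1,1])

```text
time_s: 12.22
position: [0.5427, -0.151, 0.0307]
ee_rot: [[-0.999, -0.002, -0.047], [0.047, -0.0, -0.999], [0.002, -1.0, 0.0]]
force: [-6.9, -0.2, 7.9]
gripper_width: 0.347
```

```bash
python3 m.py 7; python3 - <<'E'
from h import *; from rig import bot
c=bot.capture('top'); cv2.imwrite('pics/t7.png',cv2.resize(c['image'][110:250,250:370,::-1],None,fx=4,fy=4,interpolation=cv2.INTER_CUBIC))
E
```

```text
t 12.22 pos [ 0.5427 -0.151   0.0307] yaw 177.3 F [-6.9 -0.2  7.9] w 0.347
delta mm [25.7 -3.3 -0. ] dr [-0.01 -0.05  0.12]
rack axis yaw -2.72 offset from line mm [np.float64(0.23), np.float64(0.24)] topz 0.06
front rows [np.int64(152), np.int64(152), np.int64(152), np.int64(152), np.int64(152), np.int64(152), np.int64(152), np.int64(152)] [[596.5, -142.2, 62.2], [595.5, -161.9, 61.6]]
```

View pics/w7.png

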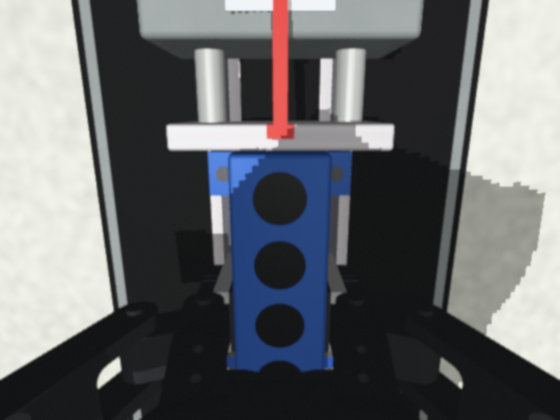

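View pics/t7.png

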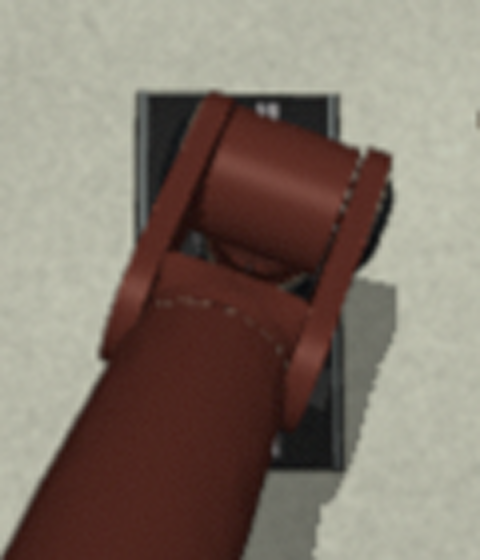

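```bash
cat > tr.py <<'E'
from h import *
import sys
for t in sys.argv[1:]:
    c=pickle.load(open(f'pics/{t}.pkl','rb')); W=cloud(c); ok=c['depth']>0
    hsv=cv2.cvtColor(c['image'],cv2.COLOR_RGB2HSV)
    a=np.radians(-2.7); ex=np.array([np.cos(a),np.sin(a)]); ey=np.array([-ex[1],ex[0]])
    D=W[...,:2]-np.array([.55,-.1513]); X=D@ex*1000;Y=D@ey*1000;Z=W[...,2]*1000
    blue=(hsv[...,0]>105)&(hsv[...,0]<130)&(hsv[...,1]>120)
    red=((hsv[...,0]<8)|(hsv[...,0]>172))&(hsv[...,1]>140)
    res=[]
    m=ok&~blue&~red&(abs(Y)<34)&(abs(Y)>18)&(X>30)&(X<75)&(Z>47)&(Z<58)&(hsv[...,2]>140)
    b=ok&~red&(abs(Y)<38)&(X>60)&(X<110)&(Z>50)&(Z<60)
    bf=ok&~red&(abs(Y)<38)&(X>60)&(X<100)&(Z>35)&(Z<48)
    print(t,'plate top X 2/50/98',np.percentile(X[m],[2,50,98]).round(1),m.sum(),'halves',[np.median(X[m&(s*Y>0)]).round(1) for s in(1,-1)],'Z',np.median(Z[m]).round(1),
     'block top Xmin',np.percentile(X[b],[1,5]).round(1) if b.sum() else None,b.sum(),'blockface',np.median(X[bf]).round(1) if bf.sum() else None,bf.sum())
E
python3 tr.py wrist3 w4 w5 w6 w7 top0
```

```text
wrist3 plate top X 2/50/98 [44.3 48.  52. ] 593 halves [np.float64(47.9), np.float64(48.1)] Z 50.9 block top Xmin None 0 blockface None 0
w4 plate top X 2/50/98 [44.3 48.2 52. ] 1898 halves [np.float64(48.2), np.float64(48.1)] Z 50.9 block top Xmin None 0 blockface 69.2 1296
w5 plate top X 2/50/98 [44.3 48.1 51.9] 2923 halves [np.float64(48.1), np.float64(48.1)] Z 50.9 block top Xmin None 0 blockface 64.7 1001
w6 plate top X 2/50/98 [44.5 48.3 51.9] 2757 halves [np.float64(48.1), np.float64(48.3)] Z 50.9 block top Xmin [78.8 79. ] 1580 blockface 79.0 4672
w7 plate top X 2/50/98 [48.  51.9 55.5] 2588 halves [np.float64(51.9), np.float64(51.9)] Z 50.9 block top Xmin [79.1 79.4] 10367 blockface 77.9 3606
top0 plate top X 2/50/98 [46.1 48.7 53.1] 21 halves [np.float64(49.4), np.float64(48.3)] Z 52.3 block top Xmin [80.1 81. ] 238 blockface 79.6 62
```

Travel is now 3.7 mm, with the plate square and centred. The down-force is adding friction, so I ease it by 0.3 mm while advancing 5 mm.

Emit:
arm_command(delta_pos=[[-0.001,-0.0003,0],[-0.002,-0.0003,0],[-0.003,-0.0003,0],[-0.004,-0.0003,0],[-0.005,-0.0003,0],[-0.005,-0.0003,0],[-0.005,-0.0003,0]], dr=[[0,0,0],[0,0,0],[0,0,0],[0,0,0],[0,0,0],[0,0,0],[0,0,0]], fingers=[1,1,1,1,1,1,1])

```text
time_s: 12.9
position: [0.5469, -0.1512, 0.0307]
ee_rot: [[-0.999, -0.004, -0.047], [0.047, 0.0, -0.999], [0.004, -1.0, 0.0]]
force: [-9.3, 0.3, 8.5]
gripper_width: 0.342
```

```bash
python3 m.py 8; python3 tr.py w8
```

```text
t 12.9 pos [ 0.5469 -0.1512  0.0307] yaw 177.3 F [-9.3  0.3  8.5] w 0.342
delta mm [30.  -3.2 -0. ] dr [-0.01 -0.05  0.21]
rack axis yaw -2.79 offset from line mm [np.float64(0.27), np.float64(0.21)] topz 0.06
front rows [np.int64(152), np.int64(152), np.int64(152), np.int64(152), np.int64(152), np.int64(152), np.int64(152), np.int64(152)] [[600.8, -142.4, 62.0], [599.7, -162.1, 61.0]]
w8 plate top X 2/50/98 [52.3 56.2 59.7] 2577 halves [np.float64(56.0), np.float64(56.2)] Z 50.9 block top Xmin [79.2 79.7] 14413 blockface 76.4 3160
```

Emit:
arm_command(delta_pos=[[-0.001,-0.0001,0],[-0.002,-0.0002,0],[-0.003,-0.0003,0],[-0.004,-0.0003,0],[-0.005,-0.0003,0],[-0.0055,-0.0003,0],[-0.0055,-0.0003,0],[-0.0055,-0.0003,0]], dr=[[0,0,0.1],[0,0,0.2],[0,0,0.3],[0,0,0.3],[0,0,0.3],[0,0,0.3],[0,0,0.3],[0,0,0.3]], fingers=[1,1,1,1,1,1,1,1])

```text
time_s: 13.62
position: [0.5509, -0.1514, 0.0306]
ee_rot: [[-0.999, -0.002, -0.047], [0.047, 0.0, -0.999], [0.002, -1.0, -0.0]]
force: [-13.3, -0.0, 11.0]
gripper_width: 0.345
```

```bash
python3 m.py 9; python3 tr.py w9;  python3 -c "
from rig import bot
s=bot.read_state();print(s['ee_rot'].round(4),s['force'],s['moment'])"
```

```text
t 13.62 pos [ 0.5509 -0.1514  0.0306] yaw 177.31 F [-13.3  -0.   11. ] w 0.345
delta mm [34.  -3.3 -0. ] dr [ 0.01 -0.04  0.14]
rack axis yaw -2.74 offset from line mm [np.float64(0.24), np.float64(0.23)] topz 0.06
front rows [np.int64(152), np.int64(152), np.int64(152), np.int64(152), np.int64(152), np.int64(152), np.int64(152), np.int64(152)] [[604.7, -142.5, 61.2], [603.8, -162.2, 61.7]]
w9 plate top X 2/50/98 [56.3 60.2 63.8] 2581 halves [np.float64(59.9), np.float64(60.2)] Z 50.9 block top Xmin [60.3 61.7] 20607 blockface 75.1 2731
[[-9.989e-01 -2.200e-03 -4.690e-02]
 [ 4.690e-02  2.000e-04 -9.989e-01]
 [ 2.200e-03 -1.000e+00 -1.000e-04]] [-14.10067337  -0.42945077  11.84681777] [0.03539879 2.05241784 0.02220237]
```

View pics/w9.png

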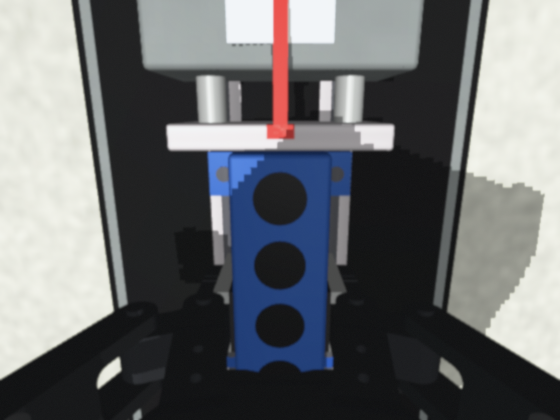

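Travel is 12 mm, but the rack presses on the deck with about 13 N. I ease the down-force, and the rack should creep to about 13 mm as friction falls.

Emit:
arm_command(delta_pos=[[0,-0.0001,0],[0,-0.0002,0],[0,-0.0003,0],[0,-0.0004,0],[0,-0.0005,0],[0,-0.0006,0],[0,-0.0006,0],[0,-0.0006,0]], dr=[[0,0,0],[0,0,0.1],[0,0,0.1],[0,0,0.15],[0,0,0.15],[0,0,0.15],[0,0,0.15],[0,0,0.15]], fingers=[1,1,1,1,1,1,1,1])

```text
time_s: 14.33
position: [0.551, -0.1514, 0.0307]
ee_rot: [[-0.999, 0.001, -0.047], [0.047, 0.0, -0.999], [-0.001, -1.0, -0.0]]
force: [-11.2, -1.3, 7.2]
gripper_width: 0.347
```

```bash
python3 m.py 10; python3 tr.py w10;  python3 -c "
from rig import bot
s=bot.read_state();print(s['ee_rot'].round(4),s['force'],s['moment'])"
```

```text
t 14.33 pos [ 0.551  -0.1514  0.0307] yaw 177.31 F [-11.2  -1.3   7.2] w 0.347
delta mm [34.  -3.3 -0. ] dr [ 0.   -0.04 -0.04]
rack axis yaw -2.74 offset from line mm [np.float64(0.26), np.float64(0.25)] topz 0.06
front rows [np.int64(152), np.int64(152), np.int64(152), np.int64(152), np.int64(152), np.int64(152), np.int64(152), np.int64(152)] [[604.6, -142.5, 61.4], [603.6, -162.3, 61.1]]
w10 plate top X 2/50/98 [56.2 60.2 63.7] 2637 halves [np.float64(60.1), np.float64(60.2)] Z 50.9 block top Xmin [60.3 61.7] 20538 blockface 75.4 2652
[[-9.989e-01  7.000e-04 -4.700e-02]
 [ 4.700e-02  0.000e+00 -9.989e-01]
 [-7.000e-04 -1.000e+00 -1.000e-04]] [-10.79842464  -0.04575722   8.21219385] [-0.06461078  1.82414585  0.04628028]
```

Emit:
arm_command(delta_pos=[[0,-0.0001,0],[-0.0003,-0.0002,0],[-0.0006,-0.0003,0],[-0.0009,-0.0004,0],[-0.001,-0.0004,0],[-0.001,-0.0004,0],[-0.001,-0.0004,0],[-0.001,-0.0004,0]], dr=[[0,0,0],[0,0,0],[0,0,0],[0,0,0],[0,0,0],[0,0,0],[0,0,0],[0,0,0]], fingers=[1,1,1,1,1,1,1,1])

```text
time_s: 15.05
position: [0.5515, -0.1514, 0.0307]
ee_rot: [[-0.999, -0.0, -0.047], [0.047, 0.0, -0.999], [0.0, -1.0, -0.0]]
force: [-12.2, -0.5, 7.1]
gripper_width: 0.347
```

```bash
python3 m.py 11; python3 tr.py w11;  python3 -c "
from rig import bot
s=bot.read_state();print(s['ee_rot'].round(4),s['force'],s['moment'])"
```

```text
t 15.05 pos [ 0.5515 -0.1514  0.0307] yaw 177.3 F [-12.2  -0.5   7.1] w 0.347
delta mm [34.5 -3.3 -0. ] dr [ 0.01 -0.05  0.03]
rack axis yaw -2.7 offset from line mm [np.float64(0.27), np.float64(0.29)] topz 0.06
front rows [np.int64(152), np.int64(152), np.int64(152), np.int64(152), np.int64(152), np.int64(152), np.int64(152), np.int64(152)] [[605.1, -142.4, 61.0], [604.0, -162.4, 60.1]]
w11 plate top X 2/50/98 [56.7 60.6 64.2] 2620 halves [np.float64(60.4), np.float64(60.7)] Z 50.9 block top Xmin [60.3 61.6] 21292 blockface 75.2 2603
[[-9.989e-01 -6.000e-04 -4.700e-02]
 [ 4.700e-02  2.000e-04 -9.989e-01]
 [ 6.000e-04 -1.000e+00 -2.000e-04]] [-11.81282538  -1.65135352   7.16389205] [-0.15727256  1.93942115  0.01914777]
```

Emit:
arm_command(delta_pos=[[0,-0.0001,0],[0,-0.0002,0],[0,-0.0003,0],[0,-0.0004,0],[0,-0.0005,0],[0,-0.0005,0],[0,-0.0005,0],[0,-0.0005,0]], dr=[[0,0,0],[0,0,0],[0,0,0],[0,0,0],[0,0,0],[0,0,0],[0,0,0],[0,0,0]], fingers=[1,1,1,1,1,1,1,1])

```text
time_s: 15.77
position: [0.5515, -0.1514, 0.0307]
ee_rot: [[-0.999, -0.0, -0.047], [0.047, 0.0, -0.999], [0.0, -1.0, -0.0]]
force: [-10.7, -1.7, 3.7]
gripper_width: 0.349
```

```bash
python3 m.py 12; python3 tr.py w12;  python3 -c "
from rig import bot
s=bot.read_state();print(s['ee_rot'].round(4),s['force'],s['moment'])"
```

```text
t 15.77 pos [ 0.5515 -0.1514  0.0307] yaw 177.3 F [-10.7  -1.7   3.7] w 0.349
delta mm [34.5 -3.3  0. ] dr [ 0.01 -0.05  0.01]
rack axis yaw -2.8 offset from line mm [np.float64(0.31), np.float64(0.25)] topz 0.0599
front rows [np.int64(152), np.int64(152), np.int64(152), np.int64(152), np.int64(152), np.int64(152), np.int64(152), np.int64(152)] [[605.1, -142.5, 61.7], [604.1, -162.3, 60.7]]
w12 plate top X 2/50/98 [56.7 60.6 64.2] 2634 halves [np.float64(60.4), np.float64(60.7)] Z 50.9 block top Xmin [60.3 61.6] 21306 blockface 75.3 2557
[[-9.989e-01 -2.000e-04 -4.710e-02]
 [ 4.710e-02  2.000e-04 -9.989e-01]
 [ 2.000e-04 -1.000e+00 -2.000e-04]] [-9.12932559 -1.32483835  4.36016572] [-0.25209426  1.66790001  0.01869709]
```

```bash
python3 - <<'E'
from h import *; from rig import bot
c=bot.capture('scene'); cv2.imwrite('pics/s13.png',c['image'][:,:,::-1]); cv2.imwrite('pics/s13c.png',cv2.resize(c['image'][150:280,160:310,::-1],None,fx=5,fy=4.5,interpolation=cv2.INTER_CUBIC))
c=bot.capture('wrist');cv2.imwrite('pics/w13.png',c['image'][:,:,::-1]);pickle.dump(c,open('pics/w13.pkl','wb'))
s=bot.read_state();print(s['time_s'],s['position'],s['force'])
E
python3 tr.py w13
```

```text
15.9167 [ 0.55143753 -0.15141128  0.03067305] [-10.55777445  -1.47561519   3.799355  ]
w13 plate top X 2/50/98 [56.7 60.6 64.2] 2623 halves [np.float64(60.4), np.float64(60.7)] Z 50.9 block top Xmin [60.3 61.6] 21290 blockface 75.3 2563
```

View pics/s13c.png

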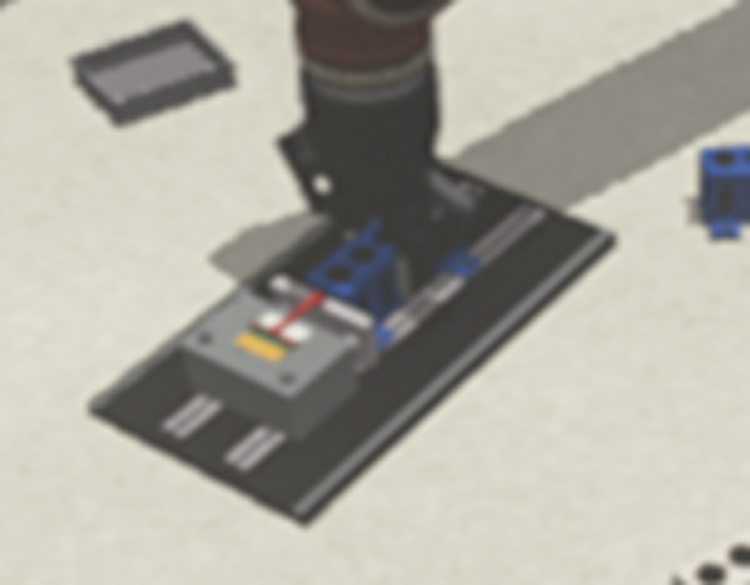

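View pics/s13.png

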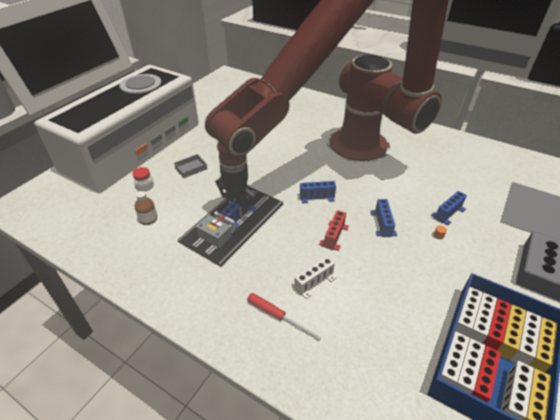

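View pics/w13.png

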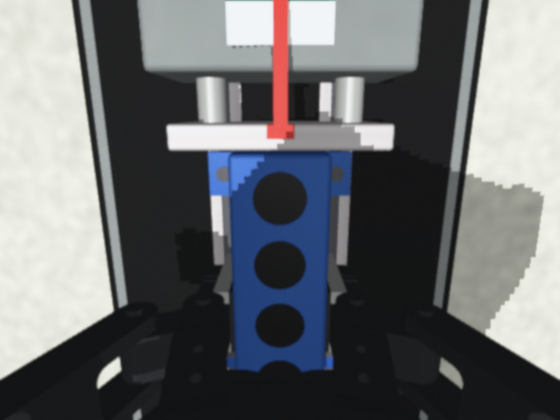

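The scene crop shows the pointer tip in the green band at about (275,330). The feet lie on the slots and the other objects look unmoved. The wrist view shows the plate flush and square at row 150, centred at column 280. Travel is steady at about 12.5 mm, so I'm handing in.

```bash
python3 -c "
from rig import bot
print(bot.close_job()); s=bot.read_state(); print(s['time_s'],s['position'],s['force'])"
```

```text
the job is handed in; nothing more can be done
None
the job is handed in; nothing more can be done
```

The blue rack is on the deck, pressed square against the plate with the pointer in the green band, and the arm is still holding it there. I took the blue rack farthest from the base, which was about 0.57 m away. I set it on the deck about 22 mm before the plate, slid it in and pressed. I handed in at about 16 s.

Last checks:
- **Spring travel:** about 12.5 mm, steady over the last three pictures, which is about 7.5 N on the spring. It never came near the hard end.
- **Pointer:** the scene camera shows its tip in the green band.
- **Squareness:** the rack sits about 0.3 mm off the deck's centre line. It is within 0.1° of the deck axis and level to about 0.01°.
- **Feet and deck:** the feet are over the slots, and the rack presses on the deck with about 6 N.
- **Other objects:** in the last scene picture they look unmoved. I did not measure them.

**Disagreement:** the wrist force along the push reads about 10 N, more than the 7.5 N on the spring. I put the difference down to friction of the feet on the deck. I had eased the down-force, which briefly rose to about 13 N on the deck, to reduce that friction.

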